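Complete the sliding-door repair kit

ROBOT

A 6-joint arm with a two-finger parallel gripper is mounted at the origin on the work surface. World frame = base frame: x ahead of the robot, y to its left, z up, the work surface at z = 0. Lengths are in mm, angles in rad, forces in N, time in s.
With the tool pointing down it reaches from about 350 to 925 mm from the base axis. Payload 6.4 kg.
Tool frame: the origin (TCP) lies on the centre line of the jaws, within the pads' length; the fingertips stand arm.tcp_to_tips ahead of it and the grasp point (between the pads) lies 11 mm behind it (arm.tcp_to_tips is the distance from the TCP to the fingertips, in mm); z points along the fingers, x is the direction in which the jaws open and shut, and the axes are right-handed (so a half turn about z gives the same grasp; the last joint's range is limited). The gripper opens to 94 mm and grips with 3 to 60 N. Pads are 16 mm wide; open, the fingers measure 119 mm over their backs; the gripper's body (75 mm by 177 mm) begins 78 mm behind the grasp point.
Start: joints at [1.092, 0.245, 1.558, -0, 1.339, -0.174], TCP at [195.064, 620.052, 213.455] pointing down, gripper open.
Joint ranges: [-3.13, 3.13], [-1.02, 2.26], [0.13, 2.54], [-0.95, 4.09], [0.21, 2.88], [-2.74, 2.74]. Speed limits (rad/s): [2.57, 2.57, 3.14, 3.14, 3.14, 3.14].

INTERFACE

Orientations are given as a unit quaternion [x, y, z, w].
In Python, from cell import arm, snapshot, job gives the robot as it stands.
- The arm moves only by the tool step_arm, never from a script. Its argument "motion" is a list of rows, each a list of 7 numbers: the turn, a rotation vector about the world's x, y, z in degrees, then the shift along the world's x, y, z in cm, then the opening, from -1 (shut) to 1 (fully open). A call has 1 to 10 rows; each row shifts and turns the commanded pose from where the row before left it; what a row does not reach is not made up. A row lasts 1/10 s, in which the tool goes at most 50 mm and 8.59 degrees, less where a joint would pass 70% of its speed; a pose out of reach is approached as far as the arm can. A call with a gripper value outside its range is refused whole. The fingers move at their own pace and stop on an object; the grip force is fixed at half the most. Time passes only in rows, so rows that do not move let the fingers close. It gives the time, the measured TCP pose, the force and the opening at its end, in the units of the state.
- arm.sense(): the state, without advancing time (a new reading comes with each control period).
- snapshot(name): name is "scene" or "top" or "wrist"; returns a dict with "image" (420x560x3 uint8, red, green, blue), "depth" (420x560 float32, mm along the optical axis (not along the pixel's ray), 0 where there is no reading), "mtx" (3x3 intrinsics, pixels), "extrinsics" (4x4, takes a point from camera to world coordinates). Camera axes: x right, y up, looking along -z (the intrinsics and any distortion apply to the point x, -y, -z); pixel columns grow to the right and rows downward; lengths in mm; the calibration is good to about 2 mm. A picture is of the moment at which its call begins.
- job.sign_off(): hands the job in, once; it reports no verdict.
The state is a dict: "t": time; "joints": joint angles; "qvel": joint speeds; "effort": joint torques, N m; "ee_pos": TCP position; "tool_rot": TCP orientation; "force": force on the tool from outside, world axes, zero at the start; "moment": the same for the moment, N m; "gripper_width": finger opening in mm.
Only numpy, scipy, OpenCV 4.12 (cv2) and the standard library are available. Lean on these libraries where they do the work, as an engineer would, in place of code of your own. Each camera call takes 0.05 s, during which the arm holds its last target.

TASK

Complete the repair kit in the blue tray so that it holds exactly one roller carriage, one white roller and one black bumper, each lying flat on the floor of a compartment of its own. One of the three is already in the tray: leave it there, and take only the two missing types from the open bench top. Leave the duplicate on the bench and the spares in the clear plastic tub where they are.

Things in the scene. Friction and masses are not known exactly. Their poses are not given: they have to be found in the camera images.
- carriage_1: The one on the open bench top. A door roller carriage: gold-coloured (yellow zinc) oblong steel housing 84 long (its own x) x 26 wide (y) x 28 high (z), with two small steel wheels showing in its open top and standing 4.5 above it; it lies flat and can be gripped across its 26 mm width; about 0.16 kg (sizes in mm). Origin at the centre of the underside, z up.
- roller_1: The one on the open bench top. A white nylon roller lying flat like a short drum, 44 diameter x 26 high, with a shallow groove round its middle and a dark hub; can be gripped across its diameter from any side; about 0.07 kg (sizes in mm). Origin at the centre of the underside, z up.
- bumper_1: The one on the open bench top. A door bumper: upright black rubber post, 26 diameter, on a square steel foot 46 x 46 x 4, 36 high in all, standing on its foot; can be gripped round the post from any side; about 0.09 kg (sizes in mm). Origin at the centre of the underside, z up.
- carriage_2: A second carriage, identical to carriage_1. Of the three second parts (carriage_2, roller_2, bumper_2) one lies in a tray compartment at the start, the other two in the clear tub; which one is in the tray varies. Origin at the centre of the underside.
- roller_2: A second roller, identical to roller_1. Of the three second parts (carriage_2, roller_2, bumper_2) one lies in a tray compartment at the start, the other two in the clear tub; which one is in the tray varies. Origin at the centre of the underside.
- bumper_2: A second bumper, identical to bumper_1. Of the three second parts (carriage_2, roller_2, bumper_2) one lies in a tray compartment at the start, the other two in the clear tub; which one is in the tray varies. Origin at the centre of the underside.
- tray: Fixed blue kit tray, 130 (its x) x 310 (its y) x 22 high, walls and dividers 5 thick, open above, with three equal compartments side by side along its y, each about 120 x 97 inside with a thin grey liner on the floor; the liner's top is 7 above the bench. Origin at the centre of the underside, on the bench; the tray may be turned by up to 15 degrees. One compartment, any of the three, is occupied at the start. Sizes in mm.
- slot_left (a point): Centre of the liner's top surface in the tray compartment at the +y end of the tray, 7 mm above the bench; its axes are the tray's.
- slot_middle (a point): Centre of the liner's top surface in the tray compartment at the middle of the tray, 7 mm above the bench; its axes are the tray's.
- slot_right (a point): Centre of the liner's top surface in the tray compartment at the -y end of the tray, 7 mm above the bench; its axes are the tray's.
- tub: Fixed see-through plastic tub with a white rim, 270 (its x) x 125 (its y), rim 53 above the bench, at the robot's right, holding two spare parts; to be left alone. Origin at the centre of its underside. Sizes in mm.
Not all that is in view belongs to the job. Leave any red look-alike of the bumper_1 alone. Leave any red look-alike of the bumper_2 alone.

How it is judged:
By the outcome, as a careful person would: the job done as asked, in the order asked, and still so for the second after the job is handed in, with the robot touching nothing.
It also fails if it takes over 54 s, if anything falls off the work surface, if the arm or the gripper's body presses on something with over 40 N, if the wrist force passes 120 N, or if a joint passes its speed limit or range.

## Working session

There is one attempt and no reset: what is moved stays moved. The work goes in short steps, Python scripts to look and compute and a tool call to move; the robot and the scene stay as the last step left them, time stands still between calls to the robot, and variables do not carry over. Pictures are saved under pics/ and viewed, and the job is handed in when it is done.

Besides the shell and the picture viewer there is one more tool, called by a JSON object that holds its "fn" and its "kwargs". step_arm: Moves the arm, as the interface text tells. Its arguments: {"type":"object","properties":{"motion":{"type":"array"}},"required":["motion"]}

```bash
ls; mkdir -p pics; python3 - <<'E'
from cell import arm,snapshot
import cv2,numpy as np,pickle
s=arm.sense();print(s, getattr(arm,'tcp_to_tips',None))
d={}
for n in ["scene","top","wrist"]:
    d[n]=snapshot(n); cv2.imwrite(f"pics/{n}0.png",d[n]["image"][:,:,::-1]); print(n,d[n]["mtx"].round(1).tolist(),d[n]["extrinsics"].round(3).tolist())
pickle.dump(d,open("d0.pkl","wb"))
E
```

```text
pics
{'t': 0.0, 'joints': array([ 1.09191054e+00,  2.45761008e-01,  1.55895909e+00, -6.27944085e-07,
        1.33870901e+00, -1.74096418e-01]), 'qvel': array([ 0.00038503, -0.00049332,  0.00151718, -0.00148463,  0.0006829 ,
        0.00019371]), 'effort': array([ 1.60995583e-04, -4.15804052e+01, -3.14617646e+01,  6.85809483e-02,
        3.28928092e-02, -1.01135581e-04]), 'ee_pos': array([194.7878127 , 619.53468439, 212.40881764]), 'tool_rot': array([ 8.06253999e-01,  5.91568801e-01, -8.23088139e-04,  4.07018948e-04]), 'force': array([ 0.61444004, -0.17277928,  0.00847508]), 'moment': array([-0.07642315,  0.01177933,  0.01114497]), 'gripper_width': 94.04511571805081} 8.0
scene [[504.0, 0.0, 267.6], [0.0, 504.0, 203.9], [0.0, 0.0, 1.0]] [[0.697, -0.597, 0.397, 1085.383], [0.717, 0.588, -0.374, -604.43], [-0.01, 0.545, 0.838, 1174.055], [0.0, 0.0, 0.0, 1.0]]
top [[479.0, 0.0, 271.2], [0.0, 479.0, 211.5], [0.0, 0.0, 1.0]] [[0.008, 0.984, -0.176, 354.221], [-1.0, 0.011, 0.016, -102.091], [0.018, 0.176, 0.984, 1187.837], [0.0, 0.0, 0.0, 1.0]]
wrist [[325.8, 0.0, 276.6], [0.0, 325.8, 209.0], [0.0, 0.0, 1.0]] [[0.3, -0.917, -0.262, 118.962], [0.954, 0.288, 0.084, 643.558], [-0.002, -0.275, 0.961, 382.977], [0.0, 0.0, 0.0, 1.0]]
```

View pics/scene0.png

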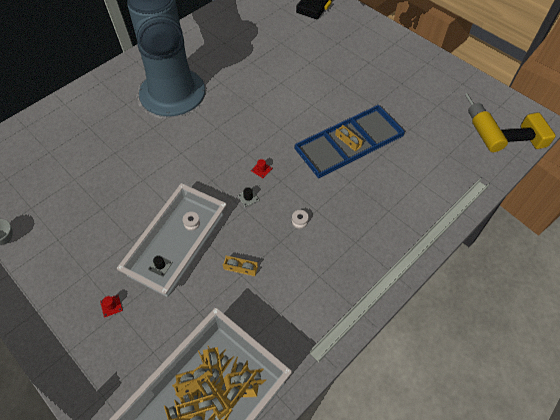

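View pics/top0.png

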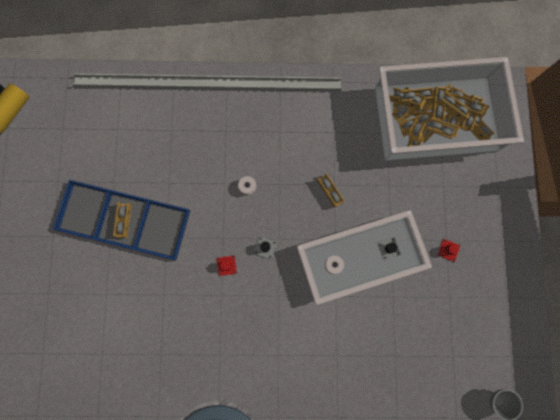

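View pics/wrist0.png

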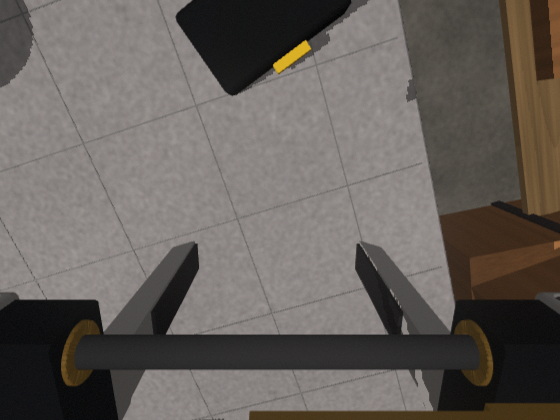

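```bash
cat > h.py <<'E'
import numpy as np,cv2
def ray(s,u,v,z):
    K=s["mtx"];E=s["extrinsics"]
    d=np.array([(u-K[0,2])/K[0,0],-(v-K[1,2])/K[1,1],-1.]); d=E[:3,:3]@d;o=E[:3,3]
    return o+d*(z-o[2])/d[2]
def proj(s,p):
    E=s["extrinsics"];K=s["mtx"];c=E[:3,:3].T@(np.array(p)-E[:3,3]); 
    return K[0,0]*c[0]/-c[2]+K[0,2],K[1,2]-K[1,1]*c[1]/-c[2]
def pt(s,u,v):
    K=s["mtx"];E=s["extrinsics"];D=s["depth"][int(round(v)),int(round(u))]
    return E[:3,3]+E[:3,:3]@(D*np.array([(u-K[0,2])/K[0,0],-(v-K[1,2])/K[1,1],-1.]))
def cont(m,amin=20):
    cs,_=cv2.findContours(m.astype(np.uint8),cv2.RETR_EXTERNAL,cv2.CHAIN_APPROX_NONE)
    return sorted([c for c in cs if cv2.contourArea(c)>=amin],key=cv2.contourArea,reverse=True)
E
python3 - <<'E'
import pickle;from h import *
d=pickle.load(open("d0.pkl","rb"))
boxes={"top":dict(roller=(230,168,264,202),bumper=(250,233,284,262)),"scene":dict(roller=(285,203,316,234),bumper=(236,183,262,212))}
crops=[]
for n in boxes:
    s=d[n];im=s["image"].astype(int);hsv=cv2.cvtColor(s["image"],cv2.COLOR_RGB2HSV)
    blue=(hsv[...,0]>100)&(hsv[...,0]<125)&(hsv[...,1]>130)
    c=cont(blue,200)[0];r=cv2.minAreaRect(c);ap=cv2.approxPolyDP(cv2.convexHull(c),4,True)[:,0]
    print(n,"tray px",ap.tolist(),[ray(s,*p,22).round(0)[:2].tolist() for p in ap])
    P=np.array([ray(s,*p,22)[:2] for p in cv2.convexHull(c)[:,0]],np.float32);print(" tray rect",cv2.minAreaRect(P))
    for k,(a,b,e,f) in boxes[n].items():
        sub=s["image"][b:f,a:e]; g=sub.max(2)
        m=(sub.min(2)>(150 if n=="top" else 170)) if k=="roller" else g<45
        for c in cont(m,15)[:3]:
            mm=cv2.minEnclosingCircle(c);u,v=mm[0][0]+a,mm[0][1]+b;h=26 if k=="roller" else 36
            print(n,k,"px",round(u,1),round(v,1),"r",round(mm[1],1),"area",cv2.contourArea(c),ray(s,u,v,h).round(1),"depthpt",pt(s,u,v).round(1))
        crops.append(cv2.resize(sub[:29,:26],(312,348),interpolation=cv2.INTER_NEAREST))
        
cv2.imwrite("pics/crops.png",np.vstack([np.hstack(crops[:2]),])[:,:,::-1])
cr=d["top"]["image"][165:290,200:350];cv2.imwrite("pics/close.png",cv2.resize(cr,(720,600),interpolation=cv2.INTER_CUBIC)[:,:,::-1])
for nm,(u,v) in dict(red=(227,265)).items(): print(nm,ray(d["top"],u,v,20))
E
```

```text
top tray px [[69, 182], [188, 210], [174, 259], [55, 229]] [[631.0, 381.0], [564.0, 84.0], [443.0, 113.0], [513.0, 405.0]]
 tray rect ((539.24951171875, 246.48712158203125), (308.14593505859375, 125.88810729980469), 76.45236206054688)
top bumper px 264.4 246.6 r 4.6 area 50.5 [ 474.2 -105.3   36. ] depthpt [ 474.3 -105.3   34.7]
scene tray px [[404, 131], [319, 177], [295, 148], [377, 105]] [[640.0, 383.0], [577.0, 76.0], [456.0, 103.0], [515.0, 408.0]]
 tray rect ((545.7908325195312, 242.4524688720703), (317.1642150878906, 139.89453125), 76.08588409423828)
scene bumper px 248.0 193.5 r 6.3 area 82.0 [ 484.5 -111.5   36. ] depthpt [ 483.5 -110.7   34.2]
red [430.19578166 -15.11918813  20.        ]
```

View pics/close.png

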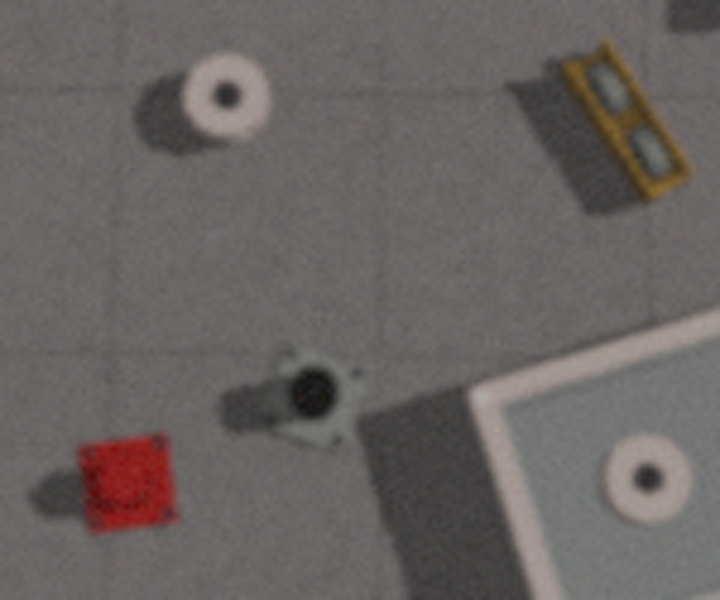

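```bash
python3 - <<'E'
import pickle;from h import *
d=pickle.load(open("d0.pkl","rb"))
for n,(a,b,e,f),ths in [("top",(230,168,264,202),(130,140,150)),("scene",(285,203,316,234),(140,170,190))]:
    s=d[n];sub=s["image"][b:f,a:e];print(n,sub.max())
    for t in ths:
        for c in cont(sub.mean(2)>t,30)[:1]:
            mm=cv2.minEnclosingCircle(c);u,v=mm[0][0]+a,mm[0][1]+b
            print(t,"px",round(u,1),round(v,1),"r",round(mm[1],1),cv2.boundingRect(c),ray(s,u,v,26).round(1))
# tray: depth test of rim
s=d["top"]
for u,v in [(62,206),(80,207),(160,230),(122,220)]: print(pt(s,u,v).round(1))
E
```

```text
top 166
130 px 247.0 184.5 r 8.9 (9, 8, 17, 17) [629.6 -60.4  26. ]
140 px 246.9 184.6 r 8.3 (9, 9, 17, 16) [629.2 -60.2  26. ]
150 px 246.9 184.4 r 7.4 (10, 9, 15, 15) [629.9 -60.   26. ]
scene 218
140 px 299.2 218.6 r 9.0 (7, 7, 16, 18) [634.2 -64.9  26. ]
[571.3 394.7  18.6]
[571.  354.    9.5]
[516.3 154.4   3.5]
[539.4 248.1   9.5]
```

{"fn": "step_arm", "kwargs": {"motion": [[0,0,-5,1.5,-4,0,1],[0,0,-5,1.5,-4,0,1],[0,0,-5,1.5,-4,0,1],[0,0,-5,1.5,-4,0,1],[0,0,-5,1.5,-4,0,1],[0,0,-5,1.5,-4,0,1],[0,0,-5,1.5,-4,0,1],[0,0,-5,1.5,-4,0,1],[0,0,-5,1.5,-4,0,1],[0,0,-5,1.5,-4,0,1]]}}

```text
t: 1.15
ee_pos: [345.1, 218.5, 213.4]
tool_rot: [0.981, 0.194, 0.0, -0.0]
force: [0.6, 0.2, 0.3]
gripper_width: 94.1
```

{"fn": "step_arm", "kwargs": {"motion": [[0,0,-5,1.6,-4,0,1],[0,0,-5,1.6,-4,0,1],[0,0,-5,1.6,-4,0,1],[0,0,-5,1.6,-4,0,1],[0,0,-5,1.6,-4,0,1],[0,0,-5,1.6,-4,0,1],[0,0,-5,1.6,-4,0,1],[0,0,-1,1.4,-3,0,1],[0,0,0,0,0,0,1],[0,0,0,0,0,0,1]]}}

```text
t: 2.15
ee_pos: [470.7, -90.1, 213.0]
tool_rot: [0.993, -0.118, -0.001, -0.0]
force: [0.4, 0.3, 0.1]
gripper_width: 94.2
```

```bash
python3 - <<'E'
from cell import snapshot
import pickle,cv2;from h import *
s=snapshot("wrist");pickle.dump(s,open("w1.pkl","wb"));im=s["image"].copy()
for p in [(475,-106,36),(630,-61,26),(563,345,22)]:
    u,v=proj(s,p);cv2.drawMarker(im,(int(u),int(v)),(0,255,0)) if abs(u)<2000 and abs(v)<2000 else 0;print(p,u,v)
cv2.imwrite("pics/w1.png",im[:,:,::-1])
E
```

```text
(475, -106, 36) 283.2773360333864 204.69527602997616
(630, -61, 26) 414.9486421851059 129.87724780977948
(563, 345, 22) 259.95410873429756 -384.04154847950093
```

View pics/w1.png

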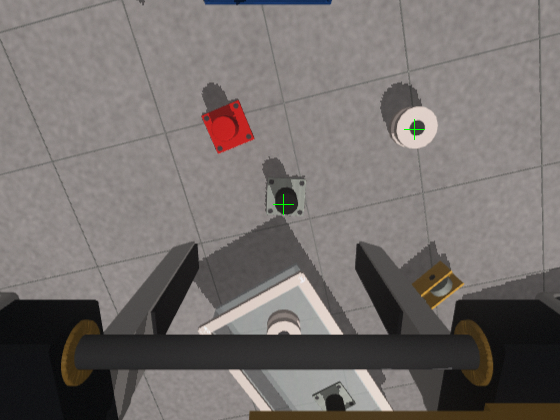

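```bash
python3 - <<'E'
import pickle;from h import *
s=pickle.load(open("w1.pkl","rb"))
for u,v,z in [(303,268,53),(197,330,53),(225,127,36),(286,203,36),(416,128,26)]: print(u,v,ray(s,u,v,z).round(0))
im=s["image"][180:225,255:320];c=cont(im.max(2)<50,30)
for q in c[:2]:print(cv2.boundingRect(q))
cv2.imwrite("pics/wc.png",cv2.resize(im,None,fx=10,fy=10,interpolation=cv2.INTER_NEAREST)[:,:,::-1])
E
```

```text
303 268 [ 480. -178.   53.]
197 330 [ 342. -227.   53.]
225 127 [435. -11.  36.]
286 203 [ 478. -105.   36.]
416 128 [631. -59.  26.]
(20, 8, 23, 26)
```

View pics/wc.png

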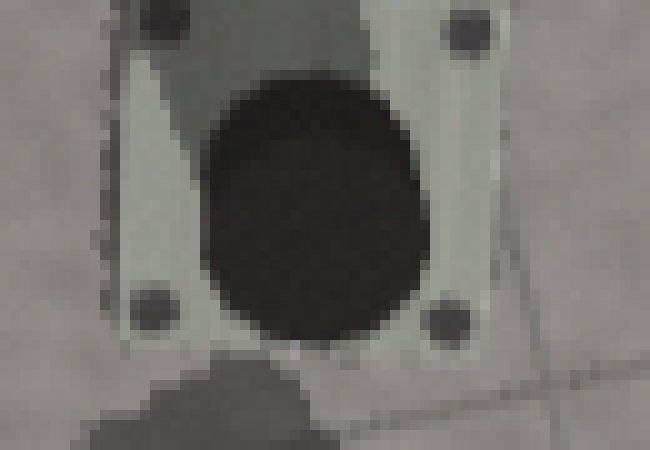

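{"fn": "step_arm", "kwargs": {"motion": [[0,0,0,0.6,-1.5,-3,1],[0,0,0,0,0,-4,1],[0,0,0,0,0,-4,1],[0,0,0,0,0,-4,1],[0,0,0,0,0,-2,1],[0,0,0,0,0,-1.6,1],[0,0,0,0,0,-1,1],[0,0,0,0,0,0,1],[0,0,0,0,0,0,1]]}}

```text
t: 3.1
ee_pos: [477.5, -104.6, 18.2]
tool_rot: [0.993, -0.117, 0.001, 0.0]
force: [0.1, -0.7, 0.1]
gripper_width: 94.0
```

{"fn": "step_arm", "kwargs": {"motion": [[0,0,0,0,0,0,-1],[0,0,0,0,0,0,-1],[0,0,0,0,0,0,-1],[0,0,0,0,0,0,-1],[0,0,0,0,0,0,-1],[0,0,0,0,0,0,-1],[0,0,0,0,0,0,-1],[0,0,0,0,0,0,-1],[0,0,0,0,0,0,-1],[0,0,0,0,0,0,-1]]}}

```text
t: 4.1
ee_pos: [477.1, -104.9, 17.4]
tool_rot: [0.993, -0.117, 0.0, 0.0]
force: [0.3, -0.7, 0.4]
gripper_width: 25.4
```

{"fn": "step_arm", "kwargs": {"motion": [[0,0,0,0,0,3,-1],[0,0,0,0,0,4,-1],[0,0,0,0,0,4,-1],[0,0,0,0,1,0,-1],[0,0,0,1,4,0,-1],[0,0,0,1,4,0,-1],[0,0,0,1,4,0,-1],[0,0,0,1,4,0,-1],[0,0,0,0,1,0,-1],[0,0,0,0,0,0,-1]]}}

```text
t: 5.1
ee_pos: [516.0, 76.3, 126.2]
tool_rot: [0.993, -0.116, -0.001, 0.0]
force: [-0.0, -1.3, -1.3]
gripper_width: 25.5
```

```bash
python3 - <<'E'
from cell import snapshot,arm
import pickle,cv2;from h import *
print(arm.sense()["gripper_width"],arm.sense()["ee_pos"])
s=snapshot("wrist");pickle.dump(s,open("w2.pkl","wb"));im=s["image"].copy()
c0=np.array([540,246]);a=np.deg2rad(76.5);Y=np.array([np.cos(a),np.sin(a)]);X=np.array([Y[1],-Y[0]])
for x in(-65,65):
  for y in (-155,155):
    u,v=proj(s,[*(c0+x*X+y*Y),22]);cv2.drawMarker(im,(int(u),int(v)),(0,255,0))
for k in (-1,0,1):
    u,v=proj(s,[*(c0+k*101.7*Y),7]);cv2.drawMarker(im,(int(u),int(v)),(255,0,0));print(c0+k*101.7*Y)
cv2.imwrite("pics/w2.png",im[:,:,::-1])
E
```

```text
25.458569444833138 [516.02858835  76.31305146 126.17822002]
[516.2586065 147.1099791]
[540. 246.]
[563.7413935 344.8900209]
```

View pics/w2.png

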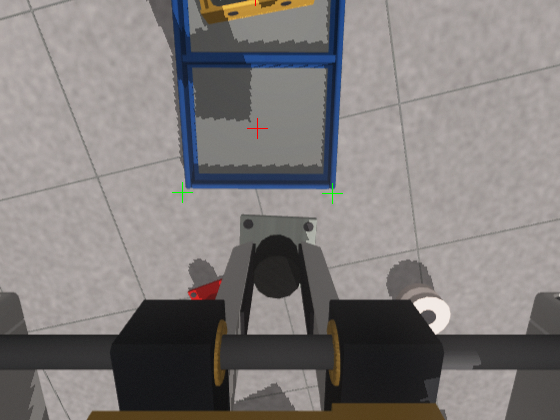

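{"fn": "step_arm", "kwargs": {"motion": [[0,0,0,0.2,3.5,0,-1],[0,0,0,0,4,0,-1],[0,0,0,0,0,-2,-1],[0,0,0,0,0,-3,-1],[0,0,0,0,0,-3,-1],[0,0,0,0,0,-1.5,-1],[0,0,0,0,0,-0.5,-1],[0,0,0,0,0,0,-1],[0,0,0,0,0,0,-1]]}}

```text
t: 6.05
ee_pos: [520.3, 149.7, 28.8]
tool_rot: [0.993, -0.117, 0.001, -0.0]
force: [0.3, 0.2, -0.3]
gripper_width: 25.6
```

{"fn": "step_arm", "kwargs": {"motion": [[0,0,0,0,0,-0.2,-1],[0,0,0,0,0,-0.1,-1],[0,0,0,0,0,0,-1],[0,0,0,0,0,0,-1]]}}

```text
t: 6.45
ee_pos: [519.2, 150.1, 24.7]
tool_rot: [0.993, -0.117, 0.0, -0.0]
force: [0.4, -0.4, -2.0]
gripper_width: 25.6
```

{"fn": "step_arm", "kwargs": {"motion": [[0,0,0,0,0,0,0.1],[0,0,0,0,0,0,0.1],[0,0,0,0,0,0,0.1],[0,0,0,0,0,0,0.1],[0,0,0,0,0,1,0.1],[0,0,0,0,0,3,0.1],[0,0,0,0,0,4,0.1],[0,0,0,0,0,3,1],[0,0,0,0,0,0,1]]}}

```text
t: 7.35
ee_pos: [522.7, 150.4, 140.4]
tool_rot: [0.993, -0.117, 0.005, -0.001]
force: [-0.0, -0.1, -0.2]
gripper_width: 64.3
```

```bash
python3 - <<'E'
from cell import snapshot
import cv2;from h import *
s=snapshot("top")
cv2.imwrite("pics/t3.png",cv2.resize(s["image"][150:300,30:280],(800,480))[:,:,::-1])
E
```

```text
(no output)
```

View pics/t3.png

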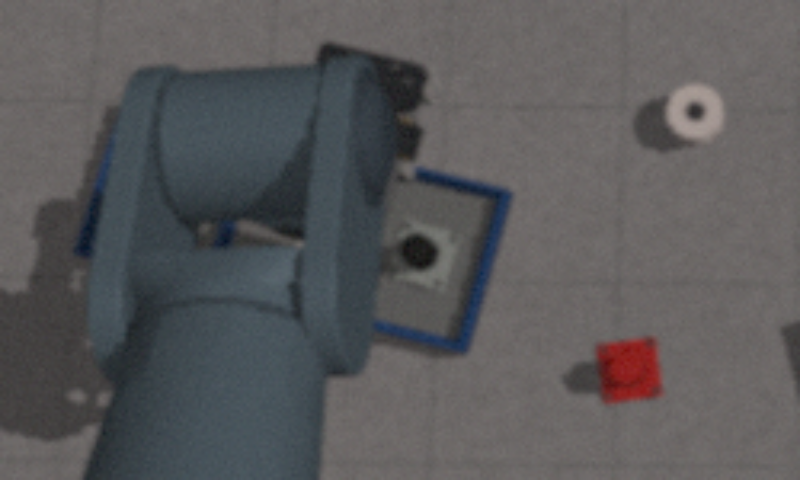

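The bumper stands upright in the right-hand compartment (crop pixel 418,252), and the roller is undisturbed at (695,112). The roller is next.

{"fn": "step_arm", "kwargs": {"motion": [[0,0,0,1,-2,0,1],[0,0,0,2,-4,0,1],[0,0,0,2,-4,0,1],[0,0,0,2,-4,0,1],[0,0,0,2,-4,0,1],[0,0,0,2.2,-3,0,1],[0,0,0,0,0,-2,1],[0,0,0,0,0,-3,1],[0,0,0,0,0,0,1],[0,0,0,0,0,0,1]]}}

```text
t: 8.4
ee_pos: [629.9, -59.5, 83.0]
tool_rot: [0.993, -0.117, -0.002, -0.0]
force: [-0.5, 0.5, 1.1]
gripper_width: 94.1
```

```bash
python3 - <<'E'
from cell import snapshot,arm
import cv2;from h import *
print(arm.sense()["ee_pos"],arm.sense()["gripper_width"])
s=snapshot("wrist");im=s["image"].copy();u,v=proj(s,(631,-60,26));print(u,v)
cv2.drawMarker(im,(int(u),int(v)),(0,255,0))
cv2.imwrite("pics/w4.png",im[:,:,::-1])
E
```

```text
[629.85380228 -59.54378448  83.02405232] 94.12636260605835
277.5280945528185 228.66040055013247
```

View pics/w4.png

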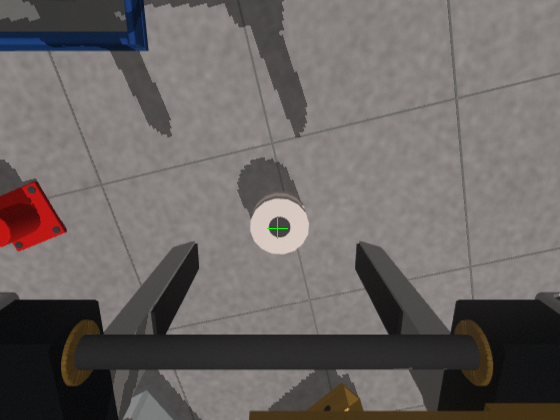

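{"fn": "step_arm", "kwargs": {"motion": [[0,0,0,0.1,0,-3,1],[0,0,0,0,0,-2.5,1],[0,0,0,0,0,-1,1],[0,0,0,0,0,-0.6,1],[0,0,0,0,0,0,1],[0,0,0,0,0,0,1],[0,0,0,0,0,0,1]]}}

```text
t: 9.15
ee_pos: [633.1, -60.2, 14.9]
tool_rot: [0.993, -0.117, 0.001, 0.0]
force: [-0.2, 0.2, 0.2]
gripper_width: 94.3
```

{"fn": "step_arm", "kwargs": {"motion": [[0,0,0,0,0,0,-1],[0,0,0,0,0,0,-1],[0,0,0,0,0,0,-1],[0,0,0,0,0,0,-1],[0,0,0,0,0,0,-1],[0,0,0,0,0,0,-1],[0,0,0,0,0,0,-1],[0,0,0,0,0,0,-1]]}}

```text
t: 9.95
ee_pos: [632.1, -60.0, 13.4]
tool_rot: [0.993, -0.117, -0.0, 0.0]
force: [-0.7, 0.3, -0.7]
gripper_width: 43.6
```

{"fn": "step_arm", "kwargs": {"motion": [[0,0,0,0,0,3,-1],[0,0,0,0,0,4,-1],[0,0,0,0,0,3,-1],[0,0,0,-0.5,2,0,-1],[0,0,0,-0.6,4,0,-1],[0,0,0,-0.6,4,0,-1],[0,0,0,-0.6,4,0,-1],[0,0,0,-0.6,4,0,-1],[0,0,0,-0.6,4,0,-1],[0,0,0,-0.6,4,0,-1]]}}

```text
t: 10.95
ee_pos: [588.8, 202.3, 111.5]
tool_rot: [0.993, -0.117, -0.001, 0.0]
force: [-0.4, -0.2, -0.8]
gripper_width: 43.5
```

{"fn": "step_arm", "kwargs": {"motion": [[0,0,0,-0.6,4,0,-1],[0,0,0,-0.6,4,0,-1],[0,0,0,-0.6,3,0,-1],[0,0,0,0,0,0,-1],[0,0,0,0,0,0,-1],[0,0,0,0,0,0,-1]]}}

```text
t: 11.55
ee_pos: [572.5, 309.2, 112.4]
tool_rot: [0.993, -0.118, -0.001, 0.0]
force: [0.2, 0.2, -0.5]
gripper_width: 43.6
```

```bash
python3 - <<'E'
from cell import snapshot,arm
import cv2;from h import *
print(arm.sense()["ee_pos"],arm.sense()["gripper_width"])
s=snapshot("wrist");im=s["image"].copy();u,v=proj(s,(567,348,7));print(u,v)
cv2.drawMarker(im,(int(u),int(v)),(0,255,0))
a=np.deg2rad(76.5);Y=np.array([np.cos(a),np.sin(a)]);X=np.array([Y[1],-Y[0]])
for x in(-65,65):
    u,v=proj(s,[*(np.array([543,249])+x*X+155*Y),22]);cv2.drawMarker(im,(int(u),int(v)),(0,255,0));print(u,v)
cv2.imwrite("pics/w5.png",im[:,:,::-1])
E
```

```text
[572.52055485 309.17940021 112.41647628] 43.62523907614329
258.915260048456 168.861370375
171.1725725687188 102.61046424114242
341.86346060008464 102.5276830763632
```

View pics/w5.png

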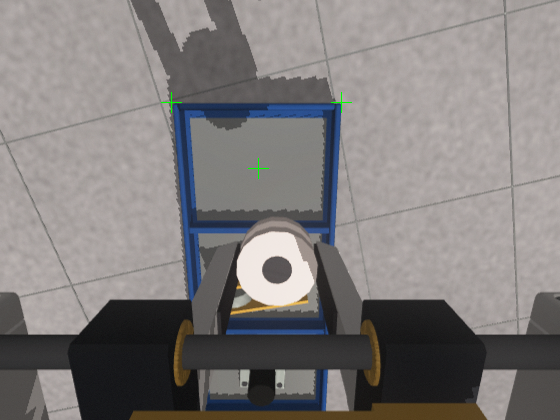

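{"fn": "step_arm", "kwargs": {"motion": [[0,0,0,-0.5,3.9,0,-1],[0,0,0,0,0,-1,-1],[0,0,0,0,0,-3,-1],[0,0,0,0,0,-3,-1],[0,0,0,0,0,-1.5,-1],[0,0,0,0,0,-0.5,-1],[0,0,0,0,0,0,-1],[0,0,0,0,0,0,-1],[0,0,0,0,0,0,-1]]}}

```text
t: 12.5
ee_pos: [569.3, 349.4, 25.3]
tool_rot: [0.993, -0.117, 0.001, -0.001]
force: [0.3, -0.9, -0.5]
gripper_width: 43.2
```

{"fn": "step_arm", "kwargs": {"motion": [[0,0,0,0,0,-0.1,-1],[0,0,0,0,0,-0.1,-1],[0,0,0,0,0,0,-1],[0,0,0,0,0,0,-1]]}}

```text
t: 12.9
ee_pos: [568.0, 349.1, 21.5]
tool_rot: [0.993, -0.117, -0.0, 0.0]
force: [-0.4, 0.3, 0.1]
gripper_width: 43.6
```

{"fn": "step_arm", "kwargs": {"motion": [[0,0,0,0,0,-0.1,-1],[0,0,0,0,0,0,-1],[0,0,0,0,0,0,-1],[0,0,0,0,0,0,0.4],[0,0,0,0,0,0,0.4],[0,0,0,0,0,0,0.4],[0,0,0,0,0,0,0.4],[0,0,0,0,0,2,0.4],[0,0,0,0,0,4,0.4],[0,0,0,0,0,4,0.4]]}}

```text
t: 13.9
ee_pos: [567.3, 348.7, 120.6]
tool_rot: [0.993, -0.117, -0.001, 0.001]
force: [1.4, 0.5, 0.1]
gripper_width: 65.7
```

{"fn": "step_arm", "kwargs": {"motion": [[0,0,0,-2,2,3,0.4],[0,0,0,-2,4,3,0.4],[0,0,0,-3,4,0,0.4],[0,0,0,-3,4,0,0.4],[0,0,0,-3,4,0,0.4],[0,0,0,-3,4,0,0.4],[0,0,0,-3,3,0,0.4],[0,0,0,-3,2,0,0.4],[0,0,0,0,0,0,0.4],[0,0,0,0,0,0,0.4]]}}

```text
t: 14.9
ee_pos: [349.0, 616.4, 178.2]
tool_rot: [0.993, -0.117, 0.0, 0.0]
force: [-0.7, 0.8, -0.1]
gripper_width: 65.8
```

```bash
python3 - <<'E'
from cell import snapshot,arm
import cv2;from h import *
print(arm.sense()["ee_pos"],arm.sense()["t"])
t=snapshot("top");s=snapshot("scene")
a=cv2.resize(t["image"][150:300,30:290],(780,450));b=s["image"]
cv2.imwrite("pics/t6.png",a[:,:,::-1]);cv2.imwrite("pics/s6.png",b[:,:,::-1])
E
```

```text
[349.0449953  616.36024794 178.21065724] 14.9
```

View pics/t6.png

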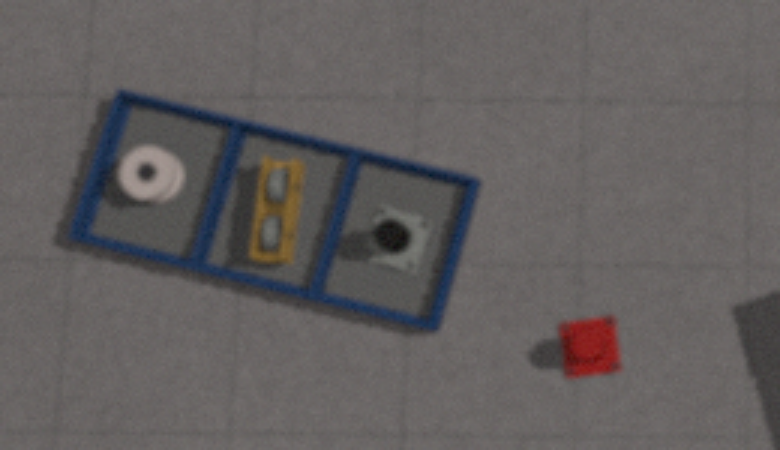

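View pics/s6.png

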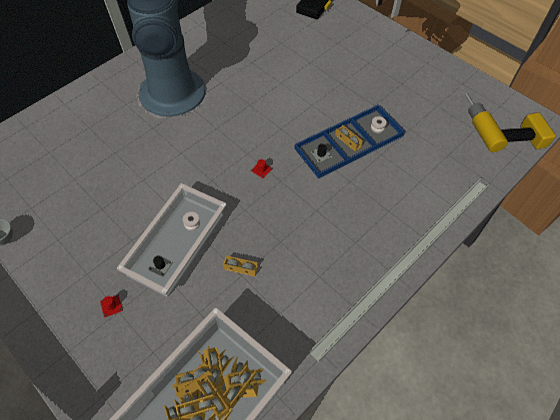

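```bash
python3 - <<'E'
from cell import snapshot
from h import *
t=snapshot("scene")
# roller near (379,125), bumper top (322,148)
for u,v in [(372,122),(385,121),(379,118),(379,128),(373,125),(385,125),(322,148),(320,146),(324,148)]: print(u,v,pt(t,u,v).round(0))
im=t["image"][95:185,290:410];cv2.imwrite("pics/s7.png",cv2.resize(im,(800,600),interpolation=cv2.INTER_CUBIC)[:,:,::-1])
E
```

```text
372 122 [554. 335.  31.]
385 121 [579. 364.  33.]
379 118 [560. 360.  34.]
379 128 [581. 336.  26.]
373 125 [561. 332.  26.]
385 125 [586. 358.  26.]
322 148 [521. 147.  41.]
320 146 [511. 149.  40.]
324 148 [526. 150.  43.]
```

View pics/s7.png

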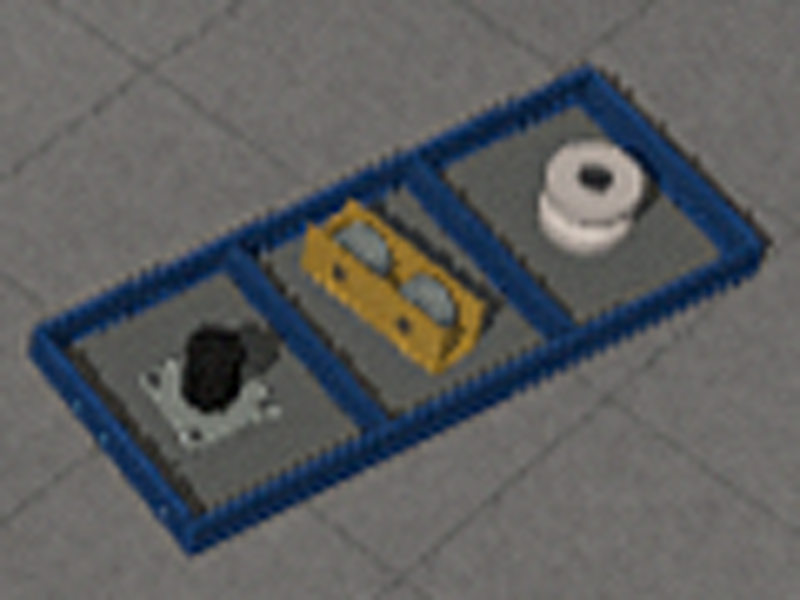

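```bash
python3 -c "
from cell import job
print(job.sign_off())"
```

```text
the job is handed in; nothing more can be done
None
```

The kit is complete and handed in at about 15 s. The carriage was already in the middle compartment and was left there. I took the black bumper from the bench to the right compartment, and the white roller from the bench to the left compartment.

- **Parts flat:** the last top and scene pictures show one part per compartment, lying flat. The roller's top measured 31–34 mm (33 expected) and the bumper's 40–43 mm (43 expected).
- **Left alone:** the bench carriage, the two tub spares and both red look-alikes show no movement. The gripper is open and clear of everything.
- **Disagreements:**
  - **Tray position:** the first top-camera position was about 3 mm off. I corrected it from the wrist camera before placing anything.
  - **Bumper position:** the scene camera's first position was about 10 mm off, because its mask included the side of the post. I used the top and wrist values instead.

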